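# Bring the pump bottle round to the front of the clamped bench carousel and hold it there

### The job

The bench carousel is locked by the strap clamp on its rim. Slacken the clamp by turning its wing knob anticlockwise about a quarter turn, leaving the platter where it is until the clamp is off, then turn the platter by the T-handle in its middle until the pump bottle (the one with the wide dished cap on a narrow neck) stands squarely behind the pointer on the base. The platter runs free, so finish still gripping the handle and keeping the platter still, ready for me to press the pump; leave all the containers standing and the things on the bench alone.

Things in the scene. Friction and masses are not known exactly. Their poses are not given: they have to be found in the camera images.
- carousel_base: fixed grey base plate of the carousel, 14 mm thick, 244 mm across, with one lug for the pointer and one for the clamp. Origin: on the bench (z = 0) under the carousel's axis. Its +x axis points from the axis to the pointer (the front), its +y axis to the clamp. Its position and heading on the bench vary
- pointer (a point): middle of the top of the pointer, a thin upright steel fin on the base's front lug, 30 mm long along the line to the axis, 5 mm thick, top 36 mm above the bench; this point is 155 mm in front of the carousel's axis
- clamp_knob (a joint): turn of the clamp's wing knob, rad: 0 = clamped tight, grows anticlockwise seen from above; it takes about 0.07 Nm and stops at 2.6. Every rad lifts the clamp strap 1 mm; the rubber toe comes off the platter's rim at about 0.15 rad; until then it holds the platter fast
- clamp_knob_grip (a point): centre of the wing of the black clamp knob, where to grip it: on the knob's upright axis, 170 mm from the carousel's axis along the base's +y, 83.5 mm above the bench. The wing is 46 mm long (along this point's x axis), 14 mm thick (y) and stands from 65 to 99 mm above the bench; under it lies a round hub of 30 mm diameter. It turns with the knob, and does not rise noticeably
- platter (a joint): turn of the platter since the start, rad, anticlockwise seen from above; no end stop. Once unclamped it turns very easily (under 0.01 Nm) and coasts on a little when let go
- handle: aluminium T-handle on a 12 mm post in the middle of the platter: a bar 80 mm long (its x axis), 16 mm thick (y), 26 mm high. Origin: the bar's centre, on the carousel's axis, 178 mm above the bench. It turns with the platter, and is the highest thing on the carousel
- platter_centre (a point): the axis of the platter at the platter's top face, 28 mm above the bench. The platter is a black disc of 268 mm diameter with six compartments of 60 degrees each, parted by 30 mm high vanes inside a low rim of 212 mm diameter; one compartment is empty
- pump_bottle_centre (a point): the pump bottle, half-way up: white, 62 mm diameter, 91 mm high, with a round shoulder, a 26 mm neck and a dished cap 52 mm wide at the very top. It stands loose in a compartment, about 70 mm from the carousel's axis, its foot 28 mm above the bench
- needle_bottle_centre (a point): another container, half-way up: white bottle, 52 mm diameter, 78 mm high, that narrows to a thin needle
- squat_jar_centre (a point): another container, half-way up: low glass jar with a white screw lid, 64 mm diameter, 44 mm high
- square_tin_centre (a point): another container, half-way up: square steel tin, 46 by 46 mm, 62 mm high
- slim_tube_centre (a point): another container, half-way up: slim white tube with a straight steel cap, 45 mm diameter, 78 mm high
- solder_spool: bystander: solder spool standing on the bench, 60 mm diameter, 38 mm high; origin under its centre
- screwdriver: bystander: screwdriver lying on the bench, 160 mm long, 26 mm thick; origin under its middle
- multimeter: bystander: hand multimeter lying on the bench, 145 by 74 by 42 mm; origin under its middle
- circuit_board: bystander: circuit board lying on the bench, 90 by 60 mm, about 11 mm high; origin under its middle
Things that resemble listed ones, but are neither listed nor needed, are in the scene too. What is shaped like the part that bears pump_bottle_centre but brown or yellow is not meant.

How it is judged:
On the way, in this order (a step that is already met when the one before it is completed fails the run):
1. the clamp is slackened: the knob is turned back at least 1.0 rad (57 degrees), with the pump bottle still where it was (not yet moved 25 mm) (value of joint clamp_knob above 1 rad and distance of pump_bottle_centre from where it was at the start of the episode below 0.025 m), for 0.1 s.
2. the pump bottle is behind the pointer and the handle is gripped (x of pump_bottle_centre in the frame of carousel_base above 0.05 m and y of pump_bottle_centre in the frame of carousel_base between -0.01 and 0.01 m and contact force between the fingers and handle above 2 N), for 0.2 s.
At the end, for the whole second after the job is handed in: For the last second: fingers grip the T-handle (over 2 N), platter still (under 0.2 rad/s), clamp knob at least 1.0 rad open, pump bottle upright in its compartment on the pointer's side, its centre within 10 mm of the line from axis to pointer (all of step 2 and value of joint clamp_knob above 1 rad and horizontal distance between pump_bottle_centre and platter_centre below 0.085 m and angle between pump_bottle_centre's own z axis and vertical below 0.1 rad and velocity of joint platter between -0.2 and 0.2 rad/s); the arm keeps its last pose, push and grip.
It fails at once if the platter is forced round against the closed clamp (value of joint clamp_knob below 0.15 rad and (velocity of joint platter above 0.3 rad/s or velocity of joint platter below -0.3 rad/s)).
It fails at once if a container is upset or lifted out of the carousel (angle between any of pump_bottle_centre, needle_bottle_centre, squat_jar_centre, square_tin_centre, slim_tube_centre's own z axis and vertical above 0.4 rad or horizontal distance between any of pump_bottle_centre, needle_bottle_centre, squat_jar_centre, square_tin_centre, slim_tube_centre and platter_centre above 0.1 m).
It fails at once if a thing on the bench is pushed about (more than 30 mm) (distance of any of solder_spool, screwdriver, multimeter, circuit_board from where it was at the start of the episode above 0.03 m).
It also fails if it takes over 67 s, if anything falls off the work surface, if the arm or the gripper's body presses on something with over 40 N, if the wrist force passes 120 N, or if a joint passes its speed limit or range.

### The arm

A 6-joint arm with a two-finger parallel gripper is mounted at the origin on the work surface. World frame = base frame: x ahead of the robot, y to its left, z up, the work surface at z = 0. Lengths are in m, angles in rad, forces in N, time in s.
With the tool pointing down it reaches from about 0.3 to 0.75 m from the base axis. Payload 8.5 kg.
Tool frame: the origin (TCP) lies between the finger pads; the fingertips stand arm.tip_reach ahead of it and the grasp point (between the pads) lies 3 mm ahead of it (arm.tip_reach is the distance from the TCP to the fingertips, in m); z points along the fingers, y is the direction in which the jaws open and shut (so a half turn about z gives the same grasp; the last joint's range is limited). The gripper opens to 85 mm and grips with 20 to 120 N. Pads are 22 mm wide; open, the fingers measure 114 mm over their backs; the gripper's body (76 mm by 85 mm) begins 54 mm behind the grasp point. The pads swing forward as they close: fully open they stand 13 mm farther back than shut.
Start: joints at [-1.48, 0.381, 1.297, -0, 1.464, -0.215], TCP at [0.166, -0.524, 0.253] pointing down, gripper open.
Joint ranges: [-3.11, 3.11], [-0.89, 2.33], [0.22, 2.48], [-1.42, 4.56], [0.17, 2.85], [-2.88, 2.88]. Speed limits (rad/s): [2.39, 2.39, 3.14, 3.14, 3.14, 3.14].

### API

Orientations are given as a unit quaternion [w, x, y, z].
In Python, from cell import arm gives the robot as it stands. The module is installed in compiled form; this text tells all that it offers.
- The arm moves only by the tool jog_arm, never from a script. Its argument "series" is a list of rows, each a list of 7 numbers: the shift along the tool's x, y, z in mm, then the turn, a rotation vector about the tool's x, y, z in rad, then the opening in per cent of the stroke, from 0 (shut) to 100 (fully open). A call has 1 to 10 rows; each row is the pose to reach, as a shift and turn from the pose measured when the call began, along the tool's axes at that moment; what a row does not reach only later rows make up. A row lasts 1/10 s, in which the tool goes at most 50 mm and 8.59 degrees, less where a joint would pass 70% of its speed; a pose out of reach is approached as far as the arm can. A call with a gripper value outside its range is refused whole. The fingers move at their own pace and stop on an object; "squeeze" is the grip in N (left out, the last holds). Time passes only in rows, so rows that repeat a pose let the fingers close. It gives the time, the measured TCP pose, the force and the opening at its end, in the units of the state.
- arm.get_obs(): the state, without advancing time (a new reading comes with each control period).
- arm.camera(name): name is "scene" or "side" or "wrist"; returns a dict with "pixels" (400x640x3 uint8, red, green, blue), "fx", "fy", "cx", "cy" (pixels), "world_from_camera" (4x4, takes a point from camera to world coordinates); the wrist camera has in their place "mount" (4x4, takes a point from camera to tool coordinates, whose origin is the TCP and whose axes are the flange's). Camera axes: x right, y down, z forward; pixel columns grow to the right and rows downward; lengths in m; the calibration is good to about 2 mm. A picture is of the moment at which its call begins: read the wrist's pose just before it. There is no depth.
- arm.close_job(): hands the job in, once; it reports no verdict.
The state is a dict: "clock": time; "joints": joint angles; "qd": joint speeds; "joint_efforts": joint torques, N m; "position": TCP position; "tool_rot": TCP orientation; "ft_force": force on the tool from outside, world axes, zero at the start; "moment": the same for the moment, N m; "finger_gap": finger opening in m.
Only numpy, scipy, OpenCV 4.12 (cv2) and the standard library are available. Lean on these libraries where they do the work, as an engineer would, in place of code of your own. Each camera call takes 0.05 s, during which the arm holds its last target.

## Working session

There is one attempt and no reset: what is moved stays moved. The work goes in short steps, Python scripts to look and compute and a tool call to move; the robot and the scene stay as the last step left them, time stands still between calls to the robot, and variables do not carry over. Pictures are saved under pics/ and viewed, and the job is handed in when it is done.

Besides the shell and the picture viewer there is one more tool, called after "Call:" as name(argument=value, ...), one argument or row to a line, values as JSON. jog_arm: Moves the arm, as the interface text tells. Its arguments: {"type":"object","properties":{"series":{"type":"array","items":{"type":"array","items":{"type":"number"}}},"squeeze":{"type":"number"}},"required":["series"]}

```bash
mkdir -p pics; cat > h.py <<'E'
import numpy as np, cv2
from scipy.spatial.transform import Rotation as R
from cell import arm
def T(o):
    q=o["tool_rot"]; M=np.eye(4); M[:3,:3]=R.from_quat([q[1],q[2],q[3],q[0]]).as_matrix(); M[:3,3]=o["position"]; return M
def cam(n,save=None):
    o=arm.get_obs(); c=arm.camera(n)
    W=c["world_from_camera"] if "world_from_camera" in c else T(o)@np.array(c["mount"])
    c["W"]=np.array(W)
    if save: cv2.imwrite("pics/"+save+".png",c["pixels"][:,:,::-1]); np.savez("pics/"+save,W=c["W"],k=[c["fx"],c["fy"],c["cx"],c["cy"]])
    return c
def load(s):
    d=np.load("pics/"+s+".npz"); return d["W"],d["k"]
def atz(s,u,v,z):
    W,k=load(s); d=W[:3,:3]@np.array([(u-k[2])/k[0],(v-k[3])/k[1],1]); p=W[:3,3]; return p+d*(z-p[2])/d[2]
def proj(s,P):
    W,k=load(s); P=np.atleast_2d(P); q=(P-W[:3,3])@W[:3,:3]; return np.c_[k[0]*q[:,0]/q[:,2]+k[2],k[1]*q[:,1]/q[:,2]+k[3]]
def crop(s,u0,v0,u1,v1,f,out):
    im=cv2.imread("pics/"+s+".png")[v0:v1,u0:u1]; cv2.imwrite("pics/"+out+".png",cv2.resize(im,None,fx=f,fy=f,interpolation=cv2.INTER_CUBIC))
E
python3 - <<'E'
from h import *
for n in ["scene","side","wrist"]: c=cam(n,n+"0"); print(n,c["W"].round(3).tolist(),c["fx"],c["cx"],c["cy"])
print(arm.get_obs(), arm.tip_reach)
E
```

```text
scene [[-0.622, 0.634, -0.46, 0.979], [0.783, 0.494, -0.378, 0.283], [-0.013, -0.595, -0.804, 0.77], [0.0, 0.0, 0.0, 1.0]] 361.57856718559543 327.42114741049613 198.01896466136765
side [[-0.914, -0.312, 0.259, 0.285], [-0.405, 0.679, -0.613, 0.742], [0.016, -0.665, -0.747, 1.072], [0.0, 0.0, 0.0, 1.0]] 431.31968320414813 319.5284678673897 195.5906122575669
wrist [[0.3, -0.904, -0.306, 0.244], [-0.954, -0.285, -0.094, -0.5], [-0.002, 0.32, -0.947, 0.372], [0.0, 0.0, 0.0, 1.0]] 326.44751282358254 316.88135267113233 200.6571043190437
{'clock': 0.15, 'joints': array([-1.48031338e+00,  3.81056165e-01,  1.29804717e+00, -7.16338884e-06,
        1.46363653e+00, -2.15306533e-01]), 'qd': array([-7.10896236e-04, -2.81376015e-03, -4.00403069e-03,  2.01749982e-03,
        1.82856132e-03,  4.50287509e-05]), 'joint_efforts': array([ 2.10089391e-03, -4.48627961e+01, -2.31343907e+01, -6.66134702e-05,
        3.77394143e-03, -3.43300667e-05]), 'position': array([ 0.16554874, -0.52427437,  0.25285891]), 'tool_rot': array([-5.72711006e-04,  9.88334130e-01,  1.52300095e-01,  3.22225268e-05]), 'ft_force': array([-0.10343729,  0.13030388, -0.26276905]), 'moment': array([-0.05206571, -0.00554547,  0.01408077]), 'finger_gap': 0.08593609381685444} 0.022
```

View pics/scene0.png

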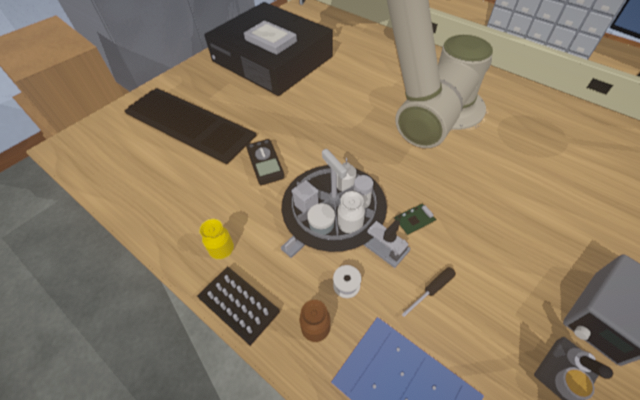

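View pics/side0.png

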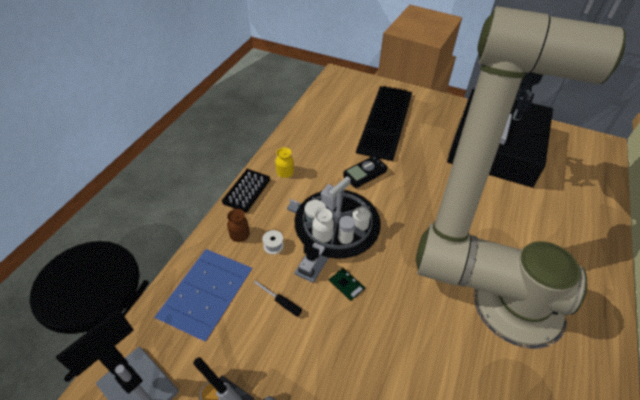

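```bash
python3 - <<'E'
from h import *
crop("scene0",270,140,430,270,5,"sc1"); crop("side0",260,160,400,290,5,"si1")
E
```

```text
(no output)
```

View pics/sc1.png

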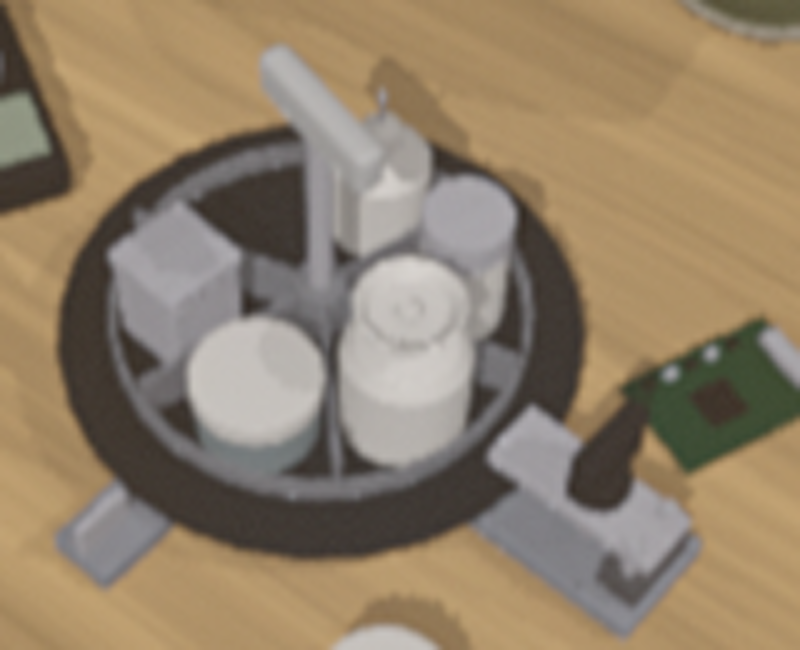

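View pics/si1.png

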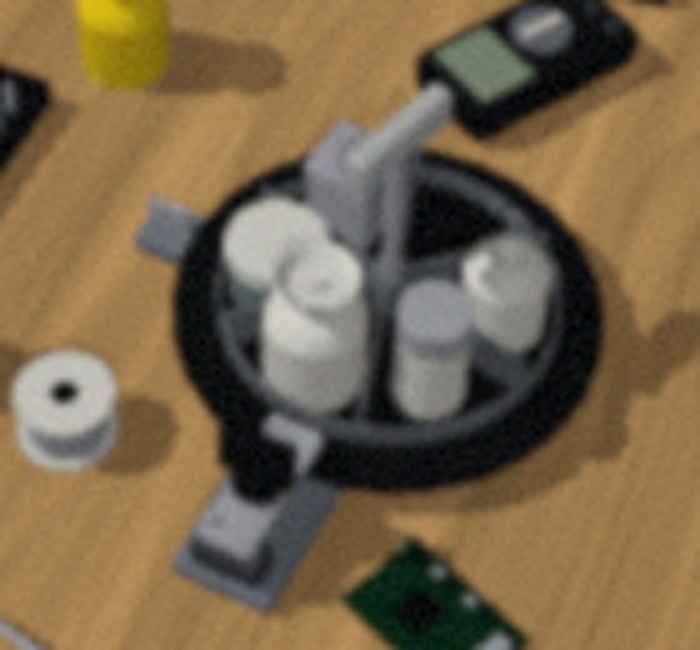

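```bash
python3 - <<'E'
from h import *
for n,l in {"scene0":{"h":(334.4,161.4,.185),"hA":(326,152,.187),"hB":(344.5,171,.187),"ptr":(289.5,243,.036),"cap":(352,201.5,.119),"knobtop":(397,220,.099),"platter":(334,208,.028)},
 "side0":{"h":(340,185,.185),"hA":(348,178.5,.187),"hB":(332,192,.187),"cap":(325,215.5,.119),"knob":(312,250,.0835),"ptr":(294,203,.036)}}.items():
  for k,(u,v,z) in l.items(): print(n,k,atz(n,u,v,z).round(4))
E
```

```text
scene0 h [ 0.5573 -0.0416  0.185 ]
scene0 hA [ 0.548  -0.0724  0.187 ]
scene0 hB [ 0.5673 -0.0067  0.187 ]
scene0 ptr [ 0.7147 -0.0507  0.036 ]
scene0 cap [0.5805 0.0262 0.119 ]
scene0 knobtop [0.5481 0.1262 0.099 ]
scene0 platter [ 0.5687 -0.0334  0.028 ]
side0 h [ 0.5562 -0.0464  0.185 ]
side0 hA [ 0.5444 -0.0777  0.187 ]
side0 hB [ 0.5658 -0.0107  0.187 ]
side0 cap [0.5705 0.0229 0.119 ]
side0 knob [0.5651 0.1234 0.0835]
side0 ptr [ 0.7048 -0.0455  0.036 ]
```

Call:
jog_arm(
  series=[
    [514,-451,-60,0,0,0,100],
    [514,-451,-60,0,0,0,100],
    [514,-451,-60,0,0,0,100],
    [514,-451,-60,0,0,0,100],
    [514,-451,-60,0,0,0,100],
    [514,-451,-60,0,0,0,100],
    [514,-451,-60,0,0,0,100],
    [514,-451,-60,0,0,0,100],
    [514,-451,-60,0,0,0,100],
    [514,-451,-60,0,0,0,100],
  ],
)

```text
clock: 1.15
position: [0.4242, -0.0964, 0.2974]
tool_rot: [-0.0, 0.988, 0.152, 0.0]
ft_force: [0.9, -1.2, 0.3]
finger_gap: 0.0853
```

Call:
jog_arm(
  series=[
    [139,-120,-15,0,0,0,100],
    [139,-120,-15,0,0,0,100],
    [139,-120,-15,0,0,0,100],
    [139,-120,-15,0,0,0,100],
    [139,-120,-15,0,0,0,100],
    [139,-120,-15,0,0,0,100],
  ],
)

```text
clock: 1.75
position: [0.5206, 0.0602, 0.312]
tool_rot: [-0.0, 0.988, 0.153, -0.0]
ft_force: [-0.3, -1.4, -0.9]
finger_gap: 0.0852
```

```bash
python3 - <<'E'
from h import *
c=cam("wrist","w1"); o=arm.get_obs(); print(o["position"],o["joints"],o["clock"])
crop("w1",0,0,640,400,1.25,"w1b")
E
```

```text
[0.52032065 0.05952799 0.31216407] [-1.12684554e-01  2.98093824e-01  1.25237678e+00  6.73409927e-04
  1.59213904e+00  1.15233298e+00] 1.8
```

View pics/w1b.png

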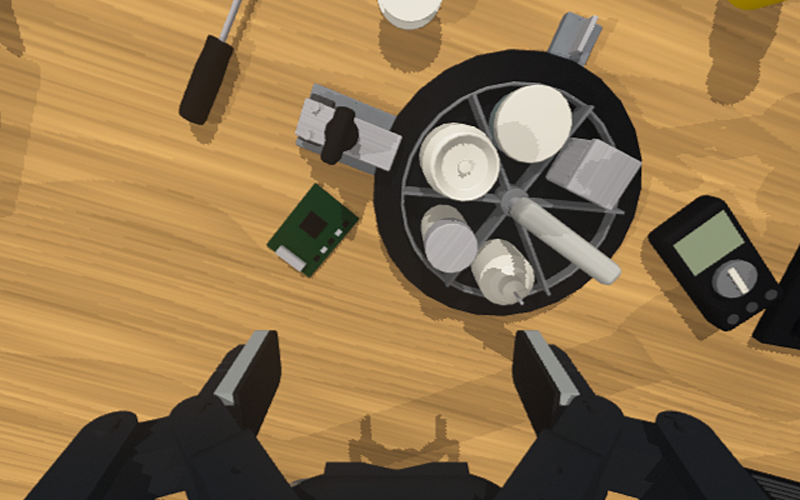

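```bash
python3 - <<'E'
from h import *
crop("w1",225,0,525,220,2.6,"w1c")
E
```

```text
(no output)
```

View pics/w1c.png

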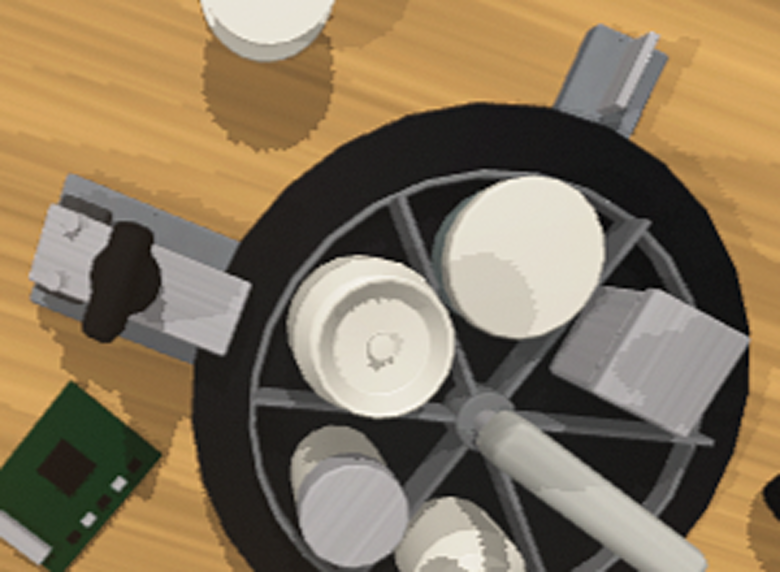

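```bash
python3 - <<'E'
from h import *
c=lambda u,v,z: atz("w1",u/2.6+225,v/2.6,z)
L={"pt1":(655,36,.036),"pt2":(622,106,.036),"wingA":(137,226,.099),"wingB":(100,338,.095),"wingC":(125,280,.099),"cap":(385,346,.119),"hA":(488,430,.187),"hB":(690,560,.187),"post":(487,415,.04)}
P={k:c(*v) for k,v in L.items()}
for k in P: print(k,P[k].round(4))
# heading fit from platter rim edge? 
from itertools import product
print("wing ang",np.degrees(np.arctan2(*(P["wingA"]-P["wingB"])[[1,0]])))
print("bar", np.degrees(np.arctan2(*(P["hA"]-P["hB"])[[1,0]])))
for ax in [(.557,-.044),(.555,-.046)]:
  for h in [-4,-2,0,2]:
    t=np.radians(h);e=np.array([np.cos(t),np.sin(t)]);f=np.array([-e[1],e[0]]);a=np.array(ax)
    pts=[np.r_[a+.155*e,.036],np.r_[a+.17*f,.099],np.r_[a,.028],np.r_[a,.19]]
    print(ax,h,((proj("w1",pts)-[225,0])*2.6).round(0).tolist())
E
```

```text
pt1 [ 0.7242 -0.0549  0.036 ]
pt2 [ 0.6964 -0.0534  0.036 ]
wingA [0.5906 0.1217 0.099 ]
wingB [0.5464 0.125  0.095 ]
wingC [0.5707 0.1209 0.099 ]
cap [0.5785 0.0228 0.119 ]
hA [ 0.5695 -0.001   0.187 ]
hB [ 0.5505 -0.0762  0.187 ]
post [ 0.5578 -0.0493  0.04  ]
wing ang -4.272776141854779
bar 75.83844598175523
(0.557, -0.044) -4 [[641.0, 69.0], [112.0, 281.0], [469.0, 408.0], [608.0, 514.0]]
(0.557, -0.044) -2 [[630.0, 64.0], [107.0, 296.0], [469.0, 408.0], [608.0, 514.0]]
(0.557, -0.044) 0 [[618.0, 59.0], [103.0, 311.0], [469.0, 408.0], [608.0, 514.0]]
(0.557, -0.044) 2 [[606.0, 55.0], [99.0, 327.0], [469.0, 408.0], [608.0, 514.0]]
(0.555, -0.046) -4 [[643.0, 75.0], [115.0, 288.0], [471.0, 413.0], [611.0, 522.0]]
(0.555, -0.046) -2 [[632.0, 70.0], [111.0, 303.0], [471.0, 413.0], [611.0, 522.0]]
(0.555, -0.046) 0 [[620.0, 66.0], [106.0, 318.0], [471.0, 413.0], [611.0, 522.0]]
(0.555, -0.046) 2 [[608.0, 62.0], [103.0, 333.0], [471.0, 413.0], [611.0, 522.0]]
```

Call:
jog_arm(
  series=[
    [40,-30,20,0,0,0.15,60],
    [63,-48,50,0,0,0.3,60],
    [63,-48,100,0,0,0.375,60],
    [63,-48,140,0,0,0.375,60],
    [63,-48,152,0,0,0.375,60],
    [63,-48,152,0,0,0.375,60],
  ],
)

```text
clock: 2.4
position: [0.5654, 0.1233, 0.1596]
tool_rot: [-0.0, 0.999, -0.035, -0.002]
ft_force: [-0.1, 0.2, 1.5]
finger_gap: 0.0513
```

```bash
python3 - <<'E'
from h import *
c=cam("wrist","w2"); o=arm.get_obs(); print(o["position"],o["joints"],o["ft_force"],R.from_matrix(T(o)[:3,:3]).as_rotvec())
print(np.degrees(np.arctan2(T(o)[1,0],T(o)[0,0])))
crop("w2",0,0,640,400,1.25,"w2b")
E
```

```text
[0.56632204 0.12350213 0.16142341] [1.02869157e-02 5.10780891e-01 1.35888259e+00 7.55400196e-04
 1.27161346e+00 1.65119868e+00] [-0.36096855 -0.10201128  0.11454406] [-3.13891498e+00  1.10437990e-01 -4.43897049e-04]
-4.030074317976317
```

View pics/w2b.png

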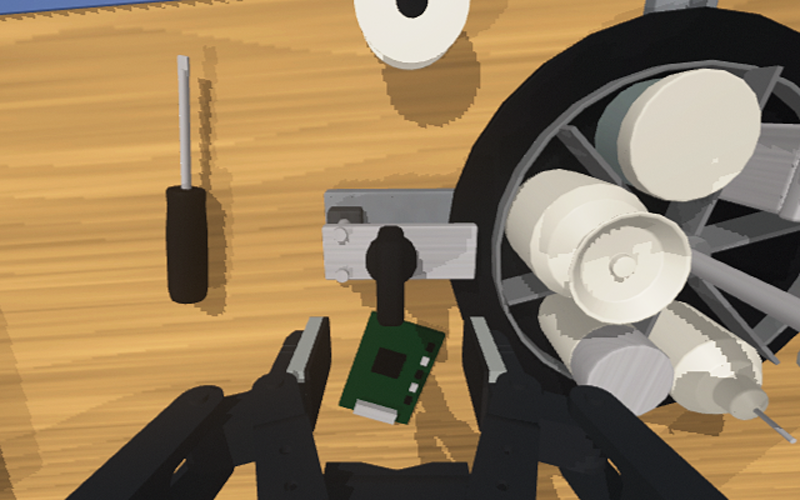

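```bash
python3 - <<'E'
from h import *
for u,v in [(391,230),(390,318)]: print(atz("w2",u/1.25,v/1.25,.097))
E
```

```text
[0.59668988 0.12298925 0.097     ]
[0.55139852 0.12693203 0.097     ]
```

```bash
python3 - <<'E'
from h import *
crop("w2",240,160,400,280,5,"w2c")
for u,v,z in [(391,257,.065),(391,282,.065),(391,232,.065),(366,257,.065),(416,257,.065),(390,325,.099)]: print(atz("w2",u/1.25,v/1.25,z))
E
```

```text
[0.57206192 0.12527238 0.065     ]
[0.5570459  0.12641424 0.065     ]
[0.58645786 0.12417767 0.065     ]
[0.57305325 0.13911285 0.065     ]
[0.57107071 0.11143363 0.065     ]
[0.54859912 0.12711684 0.099     ]
```

View pics/w2c.png

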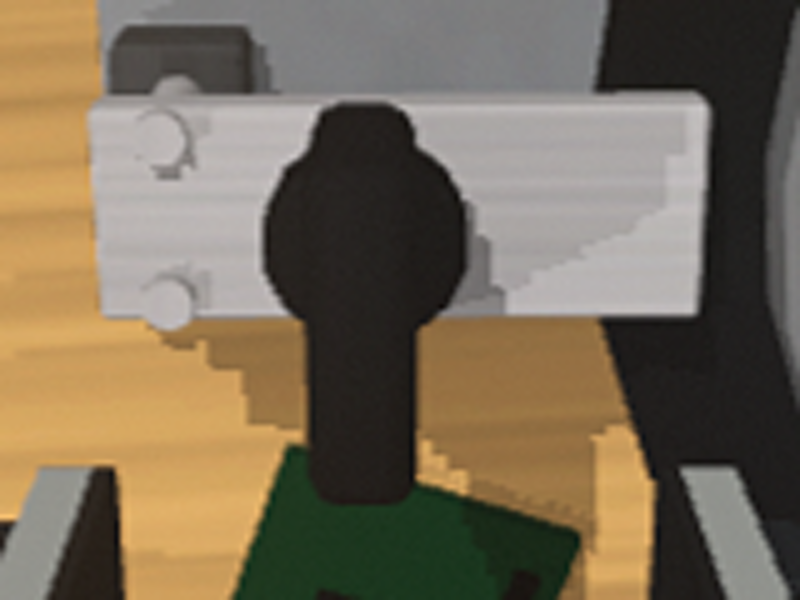

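Call:
jog_arm(
  series=[
    [4,-2,25,0,0,0,55],
    [4,-2,50,0,0,0,50],
    [4,-2,68,0,0,0,50],
    [4,-2,70,0,0,0,50],
    [4,-2,70,0,0,0,50],
  ],
  squeeze=30,
)

```text
clock: 2.95
position: [0.5715, 0.125, 0.0934]
tool_rot: [-0.0, 0.999, -0.035, 0.002]
ft_force: [-0.9, -0.0, 0.8]
finger_gap: 0.0423
```

Call:
jog_arm(
  series=[
    [0,0,0,0,0,0,0],
    [0,0,0,0,0,0,0],
    [0,0,0,0,0,0,0],
    [0,0,0,0,0,0,0],
    [0,0,0,0,0,0,0],
    [0,0,0,0,0,0,0],
  ],
)

```text
clock: 3.55
position: [0.5725, 0.1258, 0.0955]
tool_rot: [-0.001, 0.999, -0.035, 0.004]
ft_force: [0.4, 3.7, 7.6]
finger_gap: 0.0136
```

Call:
jog_arm(
  series=[
    [0,0,0,0,0,-0.1,0],
    [0,0,0,0,0,-0.2,0],
    [0,0,0,0,0,-0.3,0],
    [0,0,0,0,0,-0.4,0],
    [0,0,0,0,0,-0.4,0],
  ],
)

```text
clock: 4.05
position: [0.5722, 0.1275, 0.0956]
tool_rot: [-0.002, 0.986, 0.166, 0.004]
ft_force: [-0.2, 8.9, -5.8]
finger_gap: 0.0133
```

```bash
python3 - <<'E'
from h import *
c=cam("wrist","w3"); o=arm.get_obs(); print(o["position"],o["ft_force"],o["moment"],o["finger_gap"])
print(np.degrees(np.arctan2(T(o)[1,0],T(o)[0,0])))
E
```

```text
[0.57224487 0.12744754 0.0956506 ] [ 0.78489413  9.25395547 -4.44917406] [ 1.50084705 -0.12029516  0.05527141] 0.01365045795385791
18.96085049304032
```

View pics/w3.png

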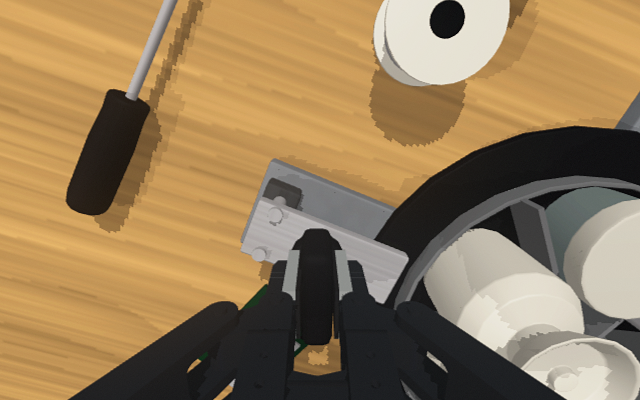

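Call:
jog_arm(
  series=[
    [0,0,0,0,0,-0.14,0],
    [0,0,0,0,0,-0.28,0],
    [0,0,0,0,0,-0.42,0],
    [0,0,0,0,0,-0.56,0],
    [0,0,0,0,0,-0.7,0],
    [0,0,0,0,0,-0.84,0],
    [0,0,0,0,0,-0.98,0],
    [0,0,0,0,0,-1.1,0],
    [0,0,0,0,0,-1.1,0],
  ],
)

```text
clock: 5.0
position: [0.5688, 0.1306, 0.0956]
tool_rot: [-0.004, 0.753, 0.658, 0.003]
ft_force: [-12.9, 14.8, 3.6]
finger_gap: 0.0132
```

```bash
python3 - <<'E'
from h import *
c=cam("wrist","w4"); o=arm.get_obs(); print(o["position"],o["ft_force"],o["moment"],o["finger_gap"],o["joints"])
print(np.degrees(np.arctan2(T(o)[1,0],T(o)[0,0])))
E
```

```text
[0.56881337 0.13054658 0.09558169] [-12.8773338   15.4276467    2.76414693] [2.49874567 2.17754697 0.04252175] 0.013160167567897188 [0.01875214 0.59179164 1.42701552 0.01110768 1.12290403 0.15200856]
82.08885057259734
```

View pics/w4.png

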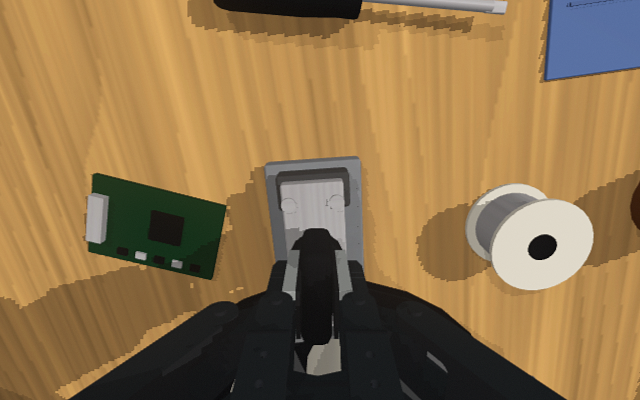

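Call:
jog_arm(
  series=[
    [0,0,0,0,0,0,55],
    [0,0,0,0,0,0,55],
    [0,0,0,0,0,0,55],
    [0,0,0,0,0,0,55],
    [0,0,-20,0,0,0,60],
    [0,0,-60,0,0,0,60],
    [0,0,-110,0,0,0,60],
    [0,0,-160,0,0,0,60],
    [0,0,-180,0,0,0,60],
    [0,0,-180,0,0,0,60],
  ],
)

```text
clock: 6.05
position: [0.5698, 0.1285, 0.2792]
tool_rot: [-0.001, 0.754, 0.656, 0.006]
ft_force: [0.7, -0.1, -0.3]
finger_gap: 0.0514
```

```bash
python3 - <<'E'
from h import *
c=cam("wrist","w5"); c=cam("scene","s5"); o=arm.get_obs(); print(o["position"],o["ft_force"],o["finger_gap"])
print(np.degrees(np.arctan2(T(o)[1,0],T(o)[0,0])))
crop("s5",270,140,430,270,5,"s5c")
E
```

```text
[0.56871261 0.12851661 0.27494102] [-0.35417621 -0.93311263 -0.71779756] 0.051199898862160954
82.06433925609203
```

View pics/w5.png

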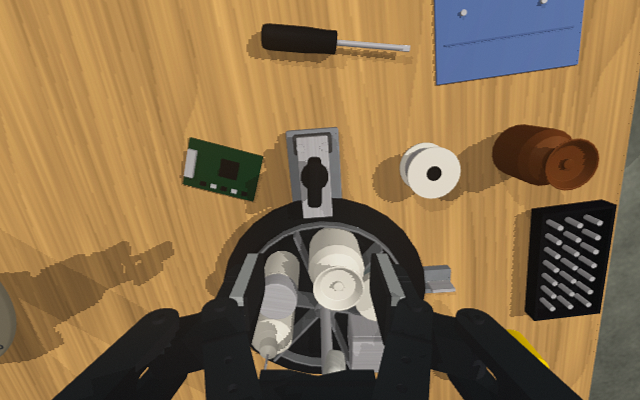

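View pics/s5c.png

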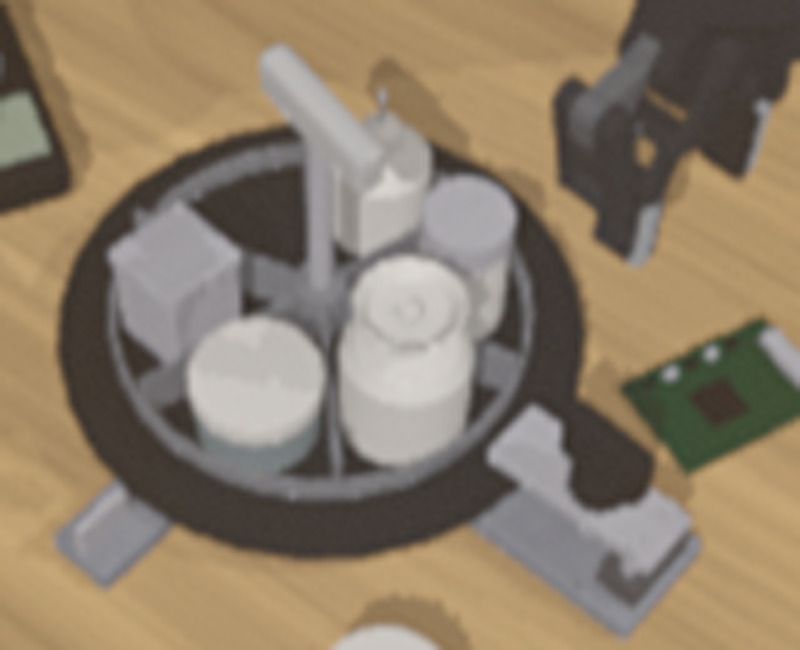

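Call:
jog_arm(
  series=[
    [-50,4,0,0,0,0.05,60],
    [-100,8,0,0,0,0.12,60],
    [-150,13,0,0,0,0.12,60],
    [-172,13,0,0,0,0.12,60],
    [-172,13,0,0,0,0.12,60],
  ],
)

```text
clock: 6.65
position: [0.5572, -0.0465, 0.2711]
tool_rot: [-0.006, 0.794, 0.608, 0.001]
ft_force: [0.7, 0.1, 0.8]
finger_gap: 0.0512
```

```bash
python3 - <<'E'
from h import *
c=cam("wrist","w6"); o=arm.get_obs(); print(o["position"],o["ft_force"],o["finger_gap"])
print(np.degrees(np.arctan2(T(o)[1,0],T(o)[0,0])))
crop("w6",0,0,640,400,1.25,"w6b")
E
```

```text
[ 0.55738255 -0.04476403  0.27146691] [ 0.75515827  0.61614704 -0.01443593] 0.05156761279905569
75.03075270634724
```

View pics/w6b.png

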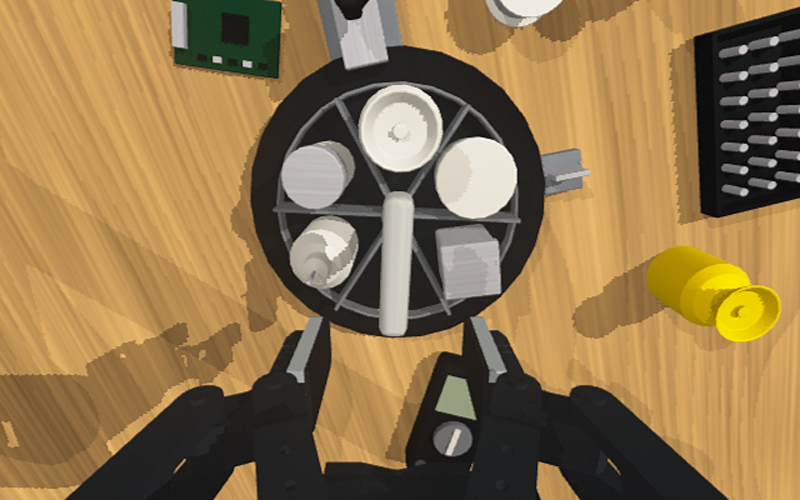

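```bash
python3 - <<'E'
from h import *
crop("w6",190,30,490,280,2.6,"w6c")
L={"hA":(399,197,.190),"hB":(394,332,.190),"cap":(400,130,.119),"pA":(557,178,.036),"pB":(590,172,.036),"pl":(398,190,.028)}
P={k:atz("w6",u/1.25,v/1.25,z) for k,(u,v,z) in L.items()}
for k in P:print(k,P[k].round(4))
print(np.degrees(np.arctan2(*(P["hA"]-P["hB"])[[1,0]])),np.degrees(np.arctan2(*(P["pB"]-P["pA"])[[1,0]])))
E
```

```text
hA [ 0.5694 -0.0052  0.19  ]
hB [ 0.5472 -0.0773  0.19  ]
cap [0.5777 0.0235 0.119 ]
pA [ 0.6975 -0.0525  0.036 ]
pB [ 0.7255 -0.0547  0.036 ]
pl [ 0.5622 -0.0282  0.028 ]
72.88961977720794 -4.569348115247707
```

View pics/w6c.png

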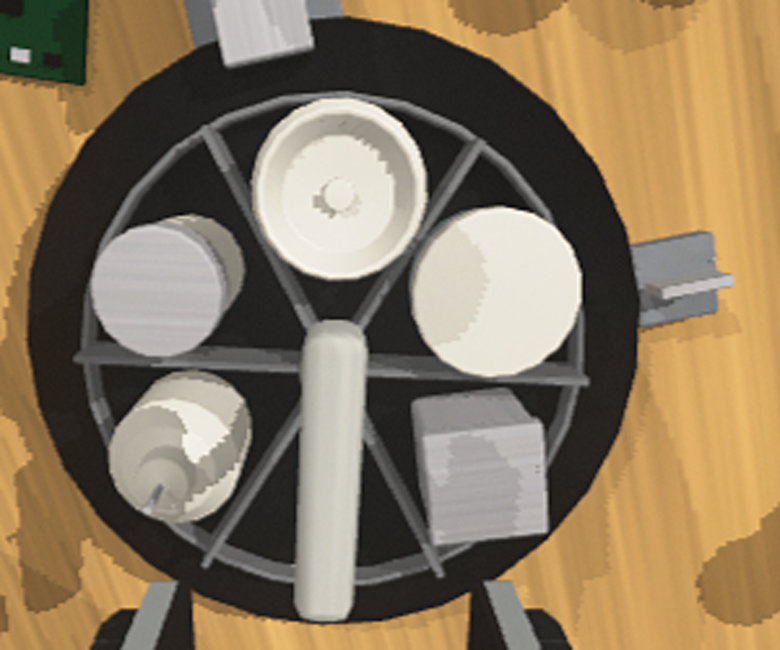

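```bash
python3 - <<'E'
from h import *
from scipy.optimize import least_squares
im=cv2.imread("pics/w6.png"); g=im.max(2)
P0=np.array([.557,-.044])
# edge search along rays: dark->bright in direction outward
pts=[]
for a in np.radians(np.arange(0,360,6)):
    rr=np.arange(.120,.150,.0005)
    q=proj("w6",np.c_[P0[0]+rr*np.cos(a),P0[1]+rr*np.sin(a),0*rr+.028])
    if (q[:,0].max()>639) or q[:,1].max()>399 or q.min()<0: continue
    v=cv2.remap(g,q[:,0].astype(np.float32)[None],q[:,1].astype(np.float32)[None],cv2.INTER_LINEAR)[0].astype(float)
    if v[:8].max()>50: continue
    i=np.where(v>60)[0]
    if len(i) and i[0]>5: pts.append([P0[0]+rr[i[0]]*np.cos(a),P0[1]+rr[i[0]]*np.sin(a)])
pts=np.array(pts)
s=least_squares(lambda p:np.hypot(pts[:,0]-p[0],pts[:,1]-p[1])-p[2],[*P0,.134],loss="soft_l1",f_scale=.001)
print(len(pts),s.x,np.abs(s.fun).mean())
s=least_squares(lambda p:np.hypot(pts[:,0]-p[0],pts[:,1]-p[1])-.134,P0,loss="soft_l1",f_scale=.001);a=s.x
print(a)
p=np.array([.711,-.0537]);print("ptr dist",np.linalg.norm(p-a),"heading",np.degrees(np.arctan2(*(p-a)[::-1])))
b=np.array([.5777,.0235]);print("bottle r",np.linalg.norm(b-a),np.degrees(np.arctan2(*(b-a)[::-1])))
E
```

```text
53 [ 0.55691201 -0.04317238  0.13192067] 0.000446334874818939
[ 0.55659133 -0.0442267 ]
ptr dist 0.15469899580558225 heading -3.5108158575695048
bottle r 0.07093999006205375 72.68909148354152
```

Call:
jog_arm(
  series=[
    [2,0,30,0,0,0.035,60],
    [2,0,60,0,0,0.035,55],
    [2,0,85,0,0,0.035,50],
    [2,0,90,0,0,0.035,50],
    [2,0,90,0,0,0.035,50],
  ],
  squeeze=25,
)

```text
clock: 7.2
position: [0.5574, -0.0409, 0.1808]
tool_rot: [-0.006, 0.803, 0.595, 0.001]
ft_force: [-0.2, -0.5, 0.6]
finger_gap: 0.0427
```

Call:
jog_arm(
  series=[
    [0,0,0,0,0,0,0],
    [0,0,0,0,0,0,0],
    [0,0,0,0,0,0,0],
    [0,0,0,0,0,0,0],
    [0,0,0,0,0,0,0],
    [0,0,0,0,0,0,0],
  ],
)

```text
clock: 7.8
position: [0.5578, -0.0407, 0.182]
tool_rot: [-0.006, 0.803, 0.596, 0.002]
ft_force: [-1.1, 2.5, 4.8]
finger_gap: 0.0156
```

```bash
python3 - <<'E'
from h import *
c=cam("wrist","w7"); o=arm.get_obs(); print(o["position"],o["ft_force"],o["moment"],o["finger_gap"],o["joints"])
print(np.degrees(np.arctan2(T(o)[1,0],T(o)[0,0])))
E
```

```text
[ 0.55778561 -0.04063257  0.18204804] [-1.32529477  2.45195104  6.19770529] [ 0.37788523 -0.0355344   0.02435415] 0.015358253886083043 [-0.28879459  0.45911641  1.38558767  0.01059095  1.30379156  0.00331567]
73.09916294782373
```

View pics/w7.png

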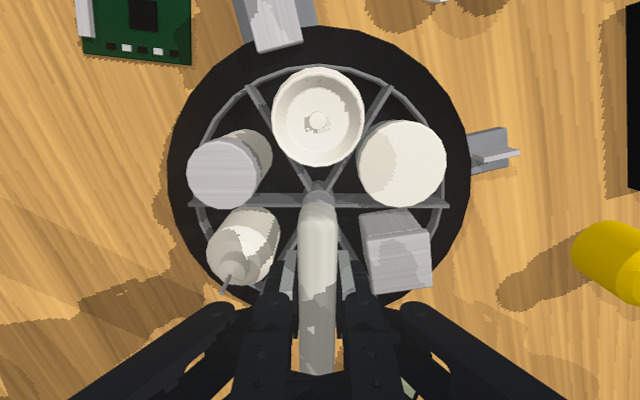

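Call:
jog_arm(
  series=[
    [0,0.2,0,0,0,0.05,0],
    [0,0.5,0,0,0,0.15,0],
    [-0.1,0.8,0,0,0,0.25,0],
    [-0.2,1.1,0,0,0,0.35,0],
    [-0.3,1.4,0,0,0,0.45,0],
    [-0.5,1.7,0,0,0,0.55,0],
    [-0.6,1.9,0,0,0,0.6,0],
    [-0.6,1.9,0,0,0,0.6,0],
  ],
)

```text
clock: 8.65
position: [0.5592, -0.0416, 0.1821]
tool_rot: [-0.006, 0.943, 0.331, 0.0]
ft_force: [-2.2, 2.1, -0.4]
finger_gap: 0.0155
```

```bash
python3 - <<'E'
from h import *
c=cam("wrist","w8"); o=arm.get_obs(); print(o["position"],o["ft_force"],o["moment"],o["finger_gap"])
print(np.degrees(np.arctan2(T(o)[1,0],T(o)[0,0])))
E
```

```text
[ 0.55922407 -0.04160473  0.18207642] [-1.32002514  2.90683002 -0.80421186] [ 0.15592153 -0.13335829 -0.12127331] 0.015638871068770405
38.7954843792608
```

View pics/w8.png

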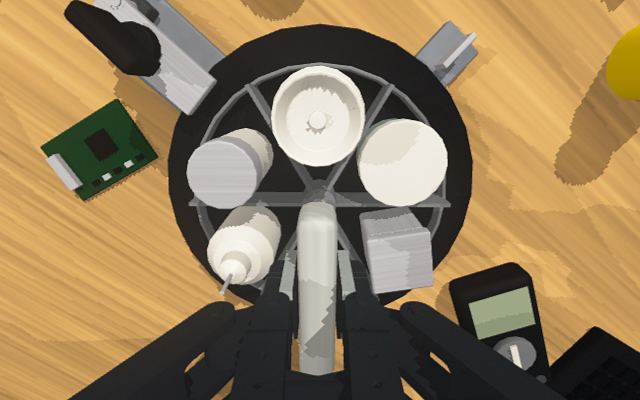

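Call:
jog_arm(
  series=[
    [0,0.2,0,0,0,0.05,0],
    [0,0.5,0,0,0,0.15,0],
    [-0.1,0.8,0,0,0,0.25,0],
    [-0.2,1.1,0,0,0,0.35,0],
    [-0.3,1.4,0,0,0,0.45,0],
    [-0.5,1.7,0,0,0,0.55,0],
    [-0.7,2.0,0,0,0,0.65,0],
    [-0.8,2.2,0,0,0,0.71,0],
    [-0.9,2.2,0,0,0,0.74,0],
    [-0.9,2.2,0,0,0,0.74,0],
  ],
)

```text
clock: 9.7
position: [0.5597, -0.0436, 0.182]
tool_rot: [-0.006, 1.0, -0.031, -0.002]
ft_force: [-3.0, 3.5, -0.3]
finger_gap: 0.0155
```

Call:
jog_arm(
  series=[
    [0,0,0,0,0,0,0],
    [0,0,0,0,0,0,0],
  ],
)

```text
clock: 9.9
position: [0.5598, -0.0436, 0.1821]
tool_rot: [-0.006, 1.0, -0.03, -0.002]
ft_force: [-1.5, 3.2, -0.5]
finger_gap: 0.0157
```

```bash
python3 - <<'E'
from h import *
c=cam("wrist","w9"); c=cam("scene","s9"); o=arm.get_obs(); print(o["position"],o["ft_force"],o["moment"],o["finger_gap"],o["qd"].round(4))
print(np.degrees(np.arctan2(T(o)[1,0],T(o)[0,0])))
crop("w9",0,0,640,400,1.25,"w9b"); crop("s9",270,140,430,270,5,"s9c")
E
```

```text
[ 0.55974697 -0.04359674  0.18201176] [-2.48600926e+00  3.67093717e+00  2.23370061e-03] [ 0.03071244 -0.04856302  0.03111086] 0.01583604122115405 [ 0.0006  0.0009  0.0009 -0.0001 -0.0006  0.0022]
-3.4865475062798104
```

View pics/w9b.png

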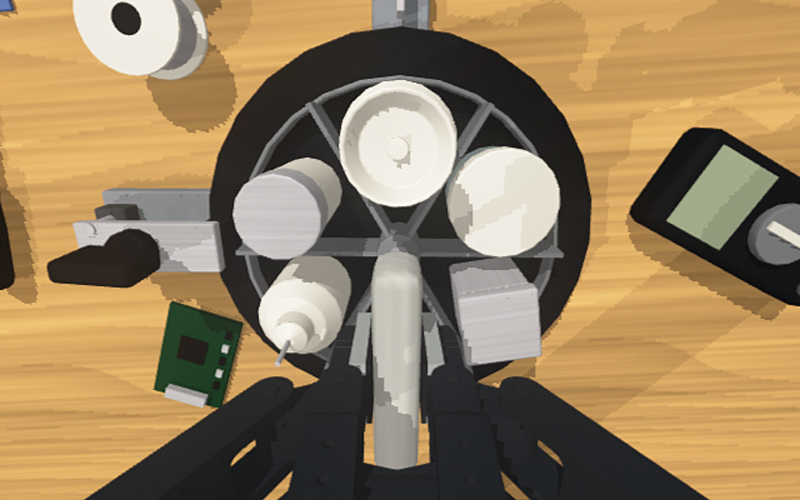

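View pics/s9c.png

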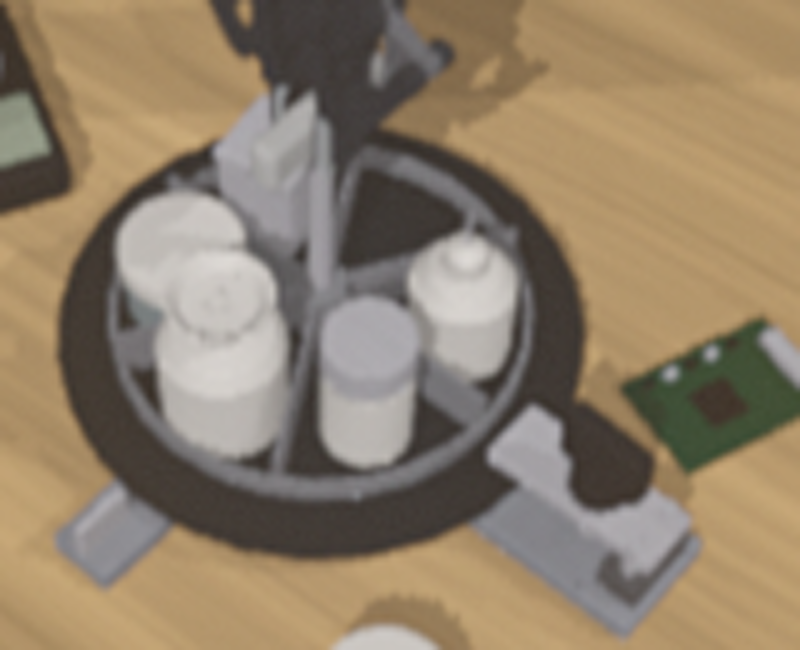

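```bash
python3 - <<'E'
from h import *
a=np.array([.5567,-.0438])
b=atz("w9",398/1.25,146/1.25,.119)[:2]; p=atz("w9",402/1.25,10/1.25,.036)[:2]
b2=atz("s9",270+220/5,140+297/5,.119)[:2]
f=np.radians(-3.5);e=np.array([np.cos(f),np.sin(f)]);n=np.array([-e[1],e[0]])
for k in (b,b2,p): print(k,(k-a)@e,(k-a)@n)
E
```

```text
[ 0.62830305 -0.04838812] 0.07174959473766254 -0.000208295592895146
[ 0.62804056 -0.04422577] 0.07123349057836578 0.003930257553926019
[ 0.69673077 -0.05412303] 0.14039979432334757 -0.0017551046024309735
```

Within about 0 to 4 mm of the line (limit 10 mm) and holding still, so I'm handing it in.

```bash
python3 -c "
from cell import arm
print(arm.close_job(), arm.get_obs()['clock'])"
```

```text
the job is handed in; nothing more can be done
the job is handed in; nothing more can be done
```

The clamp is off, the pump bottle stands behind the pointer, and the gripper is still holding the T-handle. I handed the job in; it gives no verdict.

- **Clamp:** I turned the wing knob anticlockwise about 86° (1.5 rad by the tool's turn). The pictures showed the platter had not moved.
- **Platter:** I gripped the T-handle and turned it about 77° clockwise to bring the white pump bottle round.
- **Bottle position:** The wrist camera puts the bottle's centre 0.2 mm off the line from the axis to the pointer. The scene camera puts it 3.9 mm off. The two differ by about 4 mm, but both are within the 10 mm limit. It is about 71 mm in front of the axis.
- **Hold:** The jaws are shut on the handle with a 15.8 mm gap, set to squeeze at 25 N. The arm was still.
- **Other checks:** All the containers looked upright in the last pictures, and the bench items in view looked untouched. I compared those by eye only, without measuring. No other check failed.

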